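Draw the middle-size fuse and hold it level for inspection

TASK

Three look-alike cartridge fuses stand in the slanted rack: draw out the middle-size one (neither the thinnest nor the thickest), turn it level and keep it held level and still with its middle over the white inspection mat, about 20 cm above it. Leave the other two fuses in the rack and everything else on the bench where it is. The job finishes while you are still holding the fuse up: do not put it down or let go.

Things in the scene. Friction and masses are not known exactly. Their poses are not given: they have to be found in the camera images.
- fuse_mid_center (a point): cartridge fuse, off-white ceramic tube with brass end caps, MIDDLE size: diameter 21, length 125 mm, 85 g. At the start leans 45 deg towards the robot in one of the rack's wells (which one varies). Point: its centre, half-way along, on its axis; z axis along the fuse to its free upper end. Lower 40 mm inside the well; a 12 mm wide tongue lies under it up to 75 mm from its foot; the 50 mm above that are free all round.
- fuse_small_center (a point): cartridge fuse, off-white ceramic tube with brass end caps, THINNEST: diameter 14, length 108 mm; leave it in its well. At the start leans 45 deg towards the robot in one of the rack's wells (which one varies). Point: its centre, half-way along, on its axis; z axis along the fuse to its free upper end.
- fuse_large_center (a point): cartridge fuse, off-white ceramic tube with brass end caps, THICKEST: diameter 28, length 140 mm; leave it in its well. At the start leans 45 deg towards the robot in one of the rack's wells (which one varies). Point: its centre, half-way along, on its axis; z axis along the fuse to its free upper end.
- rack: fixed rack: aluminium base 130 (x) x 220 (y) x 12 mm, three blue square wells 75 mm apart along y, each 30 mm wide inside (40 outside), 40 mm deep, leaning 45 deg: mouth up and to the rack's -x. A fuse slides out freely along its axis. Rack up to 80 mm high, fuse tops up to 150 mm. Origin: centre of the base's underside.
- mat: white inspection mat fixed flat on the bench, 240 (x) x 200 (y) x 3 mm. Origin: centre of its underside. It lies to one side of the robot's midline, the rack to the other (either way round).
- multimeter: yellow and black hand multimeter lying flat, 175 x 85 x 36 mm, loose; leave alone. Origin: centre of its underside.
- board: green circuit board with components, 150 x 110 x 30 mm, loose; leave alone. Origin: centre of its underside.
- spool: blue spool standing upright, 64 mm diameter, 50 mm high, loose; leave alone. Origin: centre of its underside.
- tub: open yellow plastic tub, 110 x 85 x 45 mm, loose; leave alone. Origin: centre of its underside.
- driver: screwdriver lying on the bench between rack and mat, 180 mm long, about 30 mm thick, loose; leave alone. Origin: on the bench, below its middle.
There are look-alikes about, which are no part of the job. What is shaped like the part that bears fuse_mid_center but black is not meant.

How it is judged:
On the way:
1. the middle-size fuse is drawn clear of the rack, held by the fingers (contact force between fuse_mid and the fingers above 0.5 N and contact force between fuse_mid and rack below 0.05 N and distance of fuse_mid_center from where it was at the start of the episode above 0.07 m and height (world z) of fuse_mid_center above 0.12 m), for 0.2 s.
At the end, for the whole second after the job is handed in: The middle-size fuse is held by the fingers alone, still (under 30 mm/s), level within about 12 deg, its centre above the mat's area and 14 to 27 cm above the bench; the other two fuses are within 25 mm of where they stood in the rack (contact force between fuse_mid and the fingers above 0.5 N and contact force between fuse_mid and rack below 0.05 N and height (world z) of fuse_mid_center between 0.14 and 0.27 m and angle between fuse_mid_center's own z axis and vertical between 1.35 and 1.79 rad and x of fuse_mid_center in the frame of mat between -0.12 and 0.12 m and y of fuse_mid_center in the frame of mat between -0.1 and 0.1 m and linear speed of fuse_mid below 0.03 m/s and distance of each of fuse_small_center, fuse_large_center from where it was at the start of the episode below 0.025 m); the arm keeps its last pose, push and grip.
It fails at once if another fuse is drawn or knocked (moved more than 25 mm) (distance of any of fuse_small_center, fuse_large_center from where it was at the start of the episode above 0.025 m).
It fails at once if a bystander on the bench is moved more than 30 mm (distance of any of multimeter, board, spool, tub, driver from where it was at the start of the episode above 0.03 m).
It also fails if it takes over 32 s, if anything falls off the work surface, if the arm or the gripper's body presses on something with over 40 N, if the wrist force passes 120 N, or if a joint passes its speed limit or range.

ROBOT

A 6-joint arm with a two-finger parallel gripper is mounted at the origin on the work surface. World frame = base frame: x ahead of the robot, y to its left, z up, the work surface at z = 0. Lengths are in m, angles in rad, forces in N, time in s.
With the tool pointing down it reaches from about 0.25 to 0.725 m from the base axis. Payload 4 kg.
Tool frame: the origin (TCP) lies midway between the tips of the shut fingers; the grasp point (between the pads) lies 19 mm behind it (bot.grip_point_offset is the distance from the TCP to the grasp point, in m); z points along the fingers, y is the line along which they close (so a half turn about z gives the same grasp; the last joint's range is limited). The gripper opens to 85 mm and grips with 20 to 120 N. Pads are 22 mm wide; open, the fingers measure 114 mm over their backs; the gripper's body (76 mm by 85 mm) begins 54 mm behind the grasp point. The pads swing forward as they close: fully open they stand 13 mm farther back than shut.
Start: joints at [-1.238, 0.241, 0.005, 1.335, 0, 1.571], TCP at [0.163, -0.473, 0.231] pointing down, gripper open.
Joint ranges: [-2.72, 2.72], [-1.05, 1.87], [-1.09, 1.28], [-1.99, 2.15], [-1.42, 1.44], [-3.14, 3.14]. Speed limits (rad/s): [2.79, 2.79, 3.14, 3.14, 3.14, 3.14].

INTERFACE

Orientations are given as a unit quaternion [x, y, z, w].
In Python, from workcell import bot gives the robot as it stands.
- The arm moves only by the tool step_arm, never from a script. Its argument "targets" is text: rows parted by semicolons, each of 7 numbers parted by spaces: the opening, from -1 (shut) to 1 (fully open), so that 0 is half open, then the shift along the world's x, y, z normalised to -1 to 1, where 1 is 0.5 m, then the turn, a rotation vector about the world's x, y, z normalised to -1 to 1, where 1 is pi/4 rad. In form: gripper x y z wx wy wz; .... A call has 1 to 10 rows; each row is the pose to reach, as a shift and turn from the pose commanded when the call began; what a row does not reach only later rows make up. A row lasts 1/12 s, in which the tool goes at most 41.7 mm and 7.16 degrees, less where a joint would pass 70% of its speed; a pose out of reach is approached as far as the arm can. A call with a number of a shift or a turn outside -1 to 1 is refused whole. A call with a gripper value outside its range is refused whole. The fingers move at their own pace and stop on an object; the grip force is fixed at half the most. Time passes only in rows, so rows that repeat a pose let the fingers close. It gives the time, the measured TCP pose, the force, the opening and the grip force at its end, in the units of the state.
- bot.get_obs(): the state, without advancing time (a new reading comes with each control period).
- bot.camera(name): name is "scene" or "top" or "wrist"; returns the picture (400x640x3 uint8, red, green, blue); there is no depth.
- bot.camera_info(name): a dict with "vertical_fov" (degrees; the focal length in pixels is half the picture's height over the tangent of half this angle, whatever the lens; pixels are square), "cx", "cy" (the principal point, pixels), "pose" (4x4, takes a point from camera to world coordinates). Camera axes: x right, y up, looking along -z (the intrinsics and any distortion apply to the point x, -y, -z); pixel columns grow to the right and rows downward; lengths in m; the calibration is good to about 2 mm. A picture is of the moment at which its call begins: read the wrist's pose just before it. camera_info takes no time and is no camera call; for the wrist camera it gives the pose at the moment of the call.
- bot.job_done(): hands the job in; it is judged then, once.
The state is a dict: "clock": time; "joint_pos": joint angles; "joint_vel": joint speeds; "tau": joint torques, N m; "eef_pos": TCP position; "tool_rot": TCP orientation; "ft_force": force on the tool from outside, world axes, zero at the start; "ft_torque": the same for the moment, N m; "grip_width": finger opening in m; "grasp_force": force on a finger pad.
Only numpy, scipy, OpenCV 4.12 (cv2) and the standard library are available. Lean on these libraries where they do the work, as an engineer would, in place of code of your own. Each camera call takes 0.05 s, during which the arm holds its last target. There are 200 camera calls.

## Working session

There is one attempt and no reset: what is moved stays moved. The work goes in short steps, Python scripts to look and compute and a tool call to move; the robot and the scene stay as the last step left them, time stands still between calls to the robot, and variables do not carry over. Pictures are saved under pics/ and viewed, at most 10 in all, crops included, and the job is handed in when it is done.

Besides the shell and the picture viewer there is one more tool, called after "Call:" as a command line: name --argument value ..., lists and objects as JSON in quotes. step_arm: Moves the arm, as the interface text tells. Scaled input: -1 to 1 covers 0.5 m each way for a shift and pi/4 rad each way for a turn. Its arguments: {"type":"object","properties":{"targets":{"type":"string"}},"required":["targets"]}

```bash
mkdir -p pics
python3 - <<'E'
from workcell import bot
import cv2,numpy as np
for n in("scene","top"):
    i=bot.camera_info(n);print(n,{k:(np.round(v,4).tolist() if k=='pose' else v) for k,v in i.items()})
    cv2.imwrite(f"pics/{n}0.png",bot.camera(n)[:,:,::-1])
o=bot.get_obs();print(o['clock'],o['eef_pos'],o['tool_rot'],o['grip_width'],bot.grip_point_offset)
E
```

```text
scene {'vertical_fov': 57.84207248929359, 'cx': 320.66770584685673, 'cy': 197.02129386532872, 'pose': [[-0.7994, -0.3627, 0.4789, 1.132], [0.6006, -0.4614, 0.653, 0.7328], [-0.0159, 0.8097, 0.5866, 0.8021], [0.0, 0.0, 0.0, 1.0]]}
top {'vertical_fov': 50.83610995549628, 'cx': 323.09445862678456, 'cy': 195.15832740235714, 'pose': [[0.0191, 0.9869, -0.16, 0.3414], [-0.9998, 0.0172, -0.0135, -0.0817], [-0.0105, 0.1602, 0.987, 1.4446], [0.0, 0.0, 0.0, 1.0]]}
0.1 [ 0.16318117 -0.47202806  0.2305013 ] [ 9.86181594e-01  1.65665229e-01 -1.46132456e-04 -9.35104910e-04] 0.08542862726228881 0.0187
```

View pics/scene0.png

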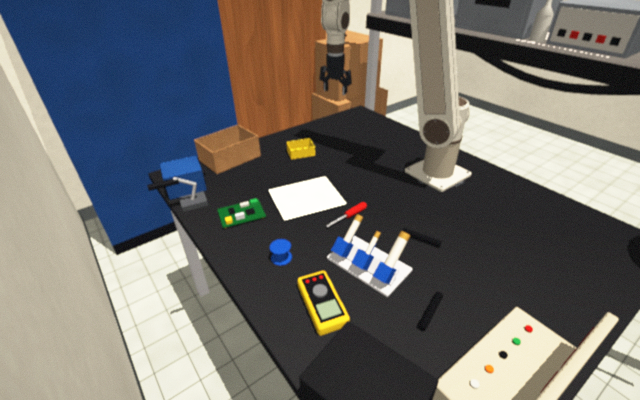

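View pics/top0.png

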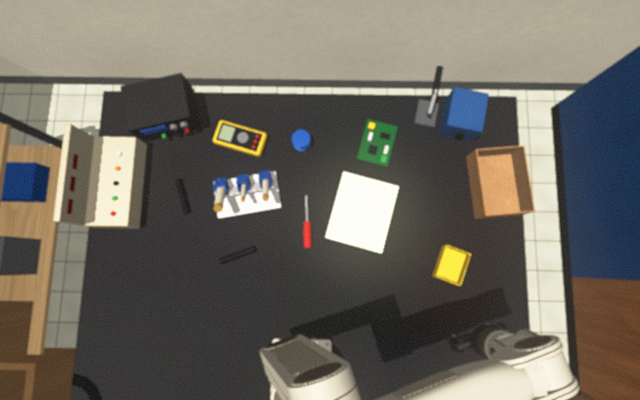

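The scene view shows three fuses, with tops near (357,220), (378,236) and (404,238). In the top view the same fuses are near (265,180), (243,188) and (221,200). The mat is at (362,212) in the top view. The black rods at (183,196) and (238,254) are decoys. I'll enlarge the crops to confirm which fuse is the middle size.

Run:
```python
import cv2,numpy as np
s=cv2.imread("pics/scene0.png")[205:300,320:420];t=cv2.imread("pics/top0.png")[160:225,200:295]
a=cv2.resize(s,None,fx=4,fy=4,interpolation=cv2.INTER_CUBIC);b=cv2.resize(t,None,fx=4,fy=4,interpolation=cv2.INTER_CUBIC)
b=cv2.copyMakeBorder(b,0,a.shape[0]-b.shape[0],0,0,cv2.BORDER_CONSTANT)
cv2.imwrite("pics/crop0.png",np.hstack([a,b]))
```

```text
(no output)
```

View pics/crop0.png

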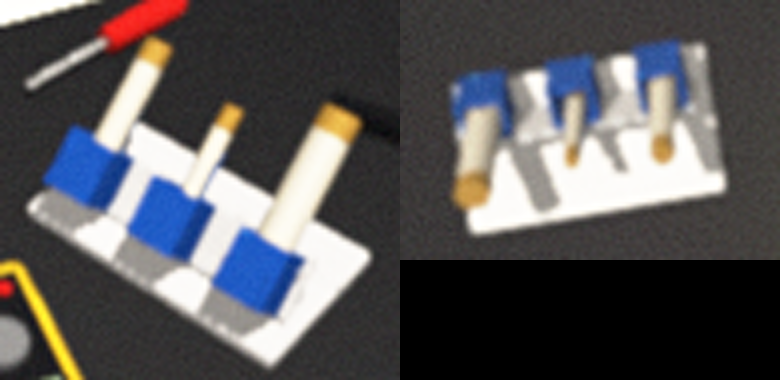

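Candidates (scene / top pixels): (350,230)/(265,188) has a medium width, (374,245)/(243,188) is the thinnest and (396,255)/(221,200) is the thickest. So the middle size is the fuse at the scene's left and the top view's right, in the well nearest the mat. Next I'll measure it.

```bash
cat > h.py <<'E'
from workcell import bot
import numpy as np,cv2
def ray(i,p):
    f=200/np.tan(np.radians(i["vertical_fov"]/2));P=np.array(i["pose"])
    d=P[:3,:3]@np.array([(p[0]-i["cx"])/f,-(p[1]-i["cy"])/f,-1.]);return P[:3,3],d/np.linalg.norm(d)
def plane(i,p,z):
    o,d=ray(i,p);return o+d*(z-o[2])/d[2]
def tri(rs):
    A=sum(np.eye(3)-np.outer(d,d) for o,d in rs);b=sum((np.eye(3)-np.outer(d,d))@o for o,d in rs)
    x=np.linalg.solve(A,b);return x,[np.linalg.norm(np.cross(x-o,d)) for o,d in rs]
def proj(i,X):
    f=200/np.tan(np.radians(i["vertical_fov"]/2));P=np.array(i["pose"]);c=P[:3,:3].T@(np.array(X)-P[:3,3])
    return np.array([i["cx"]-f*c[0]/c[2],i["cy"]+f*c[1]/c[2]])
E
python3 - <<'E'
from h import *
np.set_printoptions(precision=4,suppress=True)
S=bot.camera_info("scene");T=bot.camera_info("top")
for n,a,b in [("tip",(358.7,216),(265.3,198.5)),("tipthin",(377.5,233),(243,199.5)),("tipbig",(405,235),(217.8,207))]:
    print(n,tri([ray(S,a),ray(T,b)]))
# axis: planes through mid-line pixels in both views
n1=np.cross(ray(S,(358.7,216))[1],ray(S,(348,240.7))[1]);n2=np.cross(ray(T,(265.3,198.5))[1],ray(T,(265.8,180.5))[1])
d=np.cross(n1,n2);d/=np.linalg.norm(d);print("axis",d*np.sign(d[2]))
for p in [(217.5,218.2),(281.2,207.5),(275.7,170.7)]: print("base",plane(T,p,.012))
t=cv2.imread("pics/top0.png");m=(t.min(2)>190).astype(np.uint8)
c=[c for c in cv2.findContours(m,0,1)[0] if cv2.contourArea(c)>800 and cv2.boundingRect(c)[0]>300 and cv2.boundingRect(c)[0]<400 and cv2.boundingRect(c)[1]>100]
for k in c:
    r=cv2.minAreaRect(k);print("mat",r,plane(T,r[0],.003),[plane(T,q,.003)[:2] for q in cv2.boxPoints(r)])
print("driver",plane(T,(306,197),.015),plane(T,(307,246),.015))
E
```

```text
tip (array([0.5425, 0.1203, 0.1189]), [np.float64(0.0004031034078474336), np.float64(0.00040310340784740855)])
tipthin (array([0.5392, 0.1961, 0.1027]), [np.float64(0.0013833409740988281), np.float64(0.0013833409740988533)])
tipbig (array([0.5096, 0.2693, 0.1304]), [np.float64(0.0018373126922289326), np.float64(0.001837312692228995)])
axis [-0.5933 -0.1278  0.7948]
base [0.4873 0.2982 0.012 ]
base [0.5281 0.0809 0.012 ]
base [0.6571 0.1047 0.012 ]
mat ((361.8775939941406, 211.83401489257812), (59.069156646728516, 69.4400863647461), 14.931418418884277) [ 0.5192 -0.1968  0.003 ] [array([ 0.4278, -0.0693]), array([ 0.6631, -0.1276]), array([ 0.6123, -0.3265]), array([ 0.38  , -0.2637])]
driver [ 0.5657 -0.0035  0.015 ] [ 0.3983 -0.0112  0.015 ]
```

Call:
step_arm --targets "0.4 0.26 0.5 0.16 0 0 1; 0.4 0.26 0.5 0.16 0 0 1; 0.4 0.26 0.5 0.16 0 0 1; 0.4 0.26 0.5 0.16 0 0 1; 0.4 0.26 0.5 0.16 0 0 1; 0.4 0.26 0.5 0.16 0 0 1; 0.4 0.26 0.5 0.16 0 0 1"

```text
clock: 0.68
eef_pos: [0.2929, -0.2217, 0.3113]
tool_rot: [0.847, 0.532, 0.0, -0.0]
ft_force: [0.5, -1.4, 0.1]
grip_width: 0.0594
grasp_force: 0.0
```

```bash
python3 -c "
from h import *
o=bot.get_obs();print(o['clock'],o['joint_pos'],o['eef_pos'],o['tool_rot'])"
```

```text
0.6833 [-6.48184121e-01 -4.80029976e-02 -1.12539414e-01  1.50649890e+00
  1.01587138e-04  1.37133035e+00] [ 0.29285011 -0.22174932  0.31127309] [ 8.46702698e-01  5.32066278e-01  5.23819931e-06 -1.29737310e-04]
```

Call:
step_arm --targets "0.4 0.18 0.34 0 0 0 1; 0.4 0.18 0.34 0 0 0 1; 0.4 0.18 0.34 0 0 0 1; 0.4 0.18 0.34 0 0 0 1; 0.4 0.18 0.34 0 0 0 1; 0.4 0.18 0.34 0 0 0 1; 0.4 0.18 0.34 0 0 0 1"

```text
clock: 1.27
eef_pos: [0.3831, -0.0518, 0.3104]
tool_rot: [0.576, 0.817, -0.0, -0.001]
ft_force: [0.4, 0.1, -0.7]
grip_width: 0.0596
grasp_force: 0.0
```

Call:
step_arm --targets "0.4 0.18 0.32 -0.04 0 0 1; 0.4 0.18 0.32 -0.04 0 0 1; 0.4 0.18 0.32 -0.04 0 0 1; 0.4 0.18 0.32 -0.04 0 0 1; 0.4 0.18 0.32 -0.04 0 0 1; 0.4 0.18 0.32 -0.04 0 0 1; 0.4 0.18 0.32 -0.04 0 0 1"

```text
clock: 1.85
eef_pos: [0.4728, 0.1078, 0.2896]
tool_rot: [0.221, 0.975, -0.001, -0.001]
ft_force: [-1.0, -0.7, -0.7]
grip_width: 0.06
grasp_force: 0.0
```

Call:
step_arm --targets "0.4 0 0 0 0 0 0.8; 0.4 0 0 0 0 0 0.8; 0.4 0 0 0 0 0 0.8; 0.4 0 0 0 0 0 0.8; 0.4 0 0 0 0 0 0.8; 0.4 0 0 0 0 0 0.8; 0.4 0 0 0 0 0 0.8"

```text
clock: 2.43
eef_pos: [0.4726, 0.1063, 0.2906]
tool_rot: [-0.086, 0.996, -0.0, -0.0]
ft_force: [-0.8, -0.4, -0.6]
grip_width: 0.0598
grasp_force: 0.0
```

Run:
```python
from h import *
np.set_printoptions(precision=4,suppress=True)
o=bot.get_obs();print(o['clock'],o['joint_pos'],o['eef_pos'],o['tool_rot'])
i=bot.camera_info("wrist");print(i);np.save("w1.npy",i)
cv2.imwrite("pics/w1.png",bot.camera("wrist")[:,:,::-1])
print(proj(i,[.5425,.1203,.1189]))
```

```text
2.4333 [ 0.2213  0.1925  0.0968  1.4761 -0.      0.0486] [0.4726 0.1063 0.2906] [-0.0863  0.9963 -0.0001 -0.0005]
{'vertical_fov': 66.56657447344735, 'cx': 320.22443238725225, 'cy': 201.72702837389292, 'pose': array([[-0.1711, -0.9504, -0.2597,  0.407 ],
       [ 0.9852, -0.165 , -0.0455,  0.0945],
       [ 0.0004, -0.2637,  0.9646,  0.4327],
       [ 0.    ,  0.    ,  0.    ,  1.    ]])}
[322.1446 246.9474]
```

View pics/w1.png

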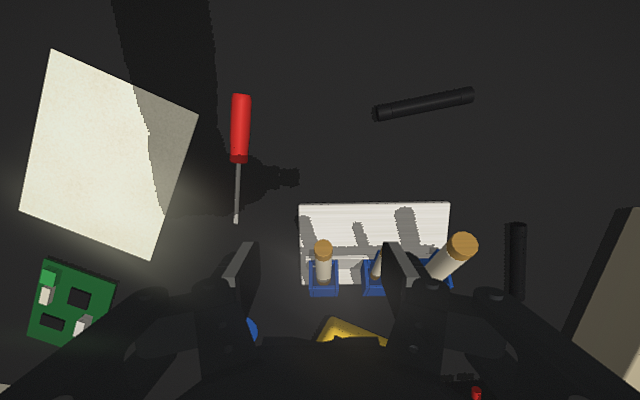

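The wrist view shows the middle fuse's brass tip at (323,246), within about 1 px of the prediction, and the rack edge is parallel to the image x axis, so the yaw is right. I'll refine the tip with all three views and work out the grasp move.

Run:
```python
from h import *
np.set_printoptions(precision=4,suppress=True)
S=bot.camera_info("scene");T=bot.camera_info("top");W=np.load("w1.npy",allow_pickle=True).item()
w=cv2.imread("pics/w1.png");h=cv2.cvtColor(w,cv2.COLOR_BGR2HSV)[225:300,300:345]
m=((h[...,0]<25)&(h[...,1]>90)&(h[...,2]>110)).astype(np.uint8)
ys,xs=np.nonzero(m);print("brass",xs.min()+300,xs.max()+300,ys.min()+225,ys.max()+225,xs.mean()+300,ys.mean()+225)
tip,r=tri([ray(S,(358.7,216)),ray(T,(265.3,198.5)),ray(W,(323,247))]);print(tip,r)
a=np.array([-.983*.7071,-.176*.7071,.7071])
g=tip-a*.025;print("grasp",g,"tcp",g-[0,0,.0187]); o=bot.get_obs()['eef_pos'];print("shift",g-[0,0,.0187]-o,(g-[0,0,.0187]-o)*2)
print("centre",tip-a*.0625, "base corners",plane(W,(299,205),.012),plane(W,(449,202),.012))
```

```text
brass 314 332 239 261 323.0 249.78947368421052
[0.5425 0.1207 0.119 ] [np.float64(0.0006682071836354829), np.float64(0.0002868423243482381), np.float64(0.0005984784526512927)]
grasp [0.5599 0.1238 0.1013] tcp [0.5599 0.1238 0.0826]
shift [ 0.0873  0.0175 -0.208 ] [ 0.1746  0.0349 -0.4161]
centre [0.586  0.1284 0.0748] base corners [0.5303 0.0851 0.012 ] [0.4891 0.2961 0.012 ]
```

Call:
step_arm --targets "0.4 0.17 0.036 -0.1 0 0 0; 0.4 0.175 0.036 -0.15 0 0 0; 0.4 0.175 0.036 -0.22 0 0 0; 0.4 0.175 0.036 -0.3 0 0 0; 0.4 0.175 0.036 -0.36 0 0 0; 0.4 0.175 0.036 -0.416 0 0 0; 0.4 0.175 0.036 -0.416 0 0 0; 0.4 0.175 0.036 -0.416 0 0 0"

```text
clock: 3.15
eef_pos: [0.5583, 0.1239, 0.0811]
tool_rot: [-0.087, 0.996, -0.0, -0.003]
ft_force: [-1.0, -0.7, 1.6]
grip_width: 0.0597
grasp_force: 0.0
```

Run:
```python
from h import *
i=bot.camera_info("wrist");a=bot.camera("wrist")[:,:,::-1];s=bot.camera("scene")[170:270,310:430,::-1]
s=cv2.resize(s,(480,400));cv2.imwrite("pics/w2.png",np.hstack([a[:,160:480],s]))
```

```text
(no output)
```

View pics/w2.png

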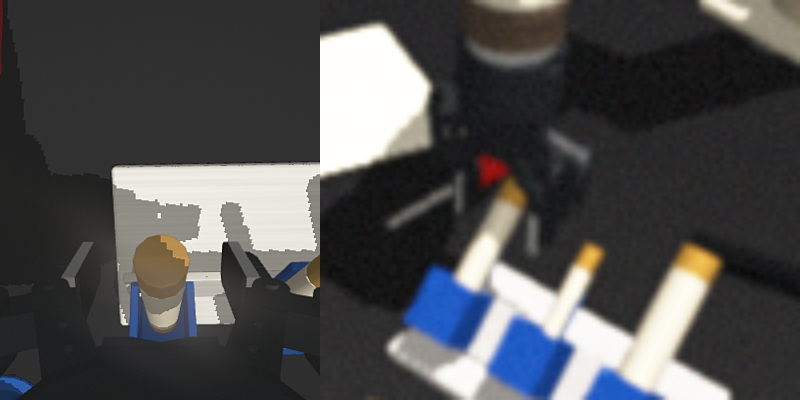

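The fuse tip (wrist crop at (161,262)) sits centred between the fingers, and the scene crop shows the pads straddling the upper part. Now I'll close.

Call:
step_arm --targets "-1 0 0 0 0 0 0; -1 0 0 0 0 0 0; -1 0 0 0 0 0 0; -1 0 0 0 0 0 0; -1 0 0 0 0 0 0; -1 0 0 0 0 0 0; -1 0 0 0 0 0 0; -1 0 0 0 0 0 0"

```text
clock: 3.92
eef_pos: [0.5616, 0.1248, 0.0853]
tool_rot: [-0.088, 0.996, 0.0, 0.002]
ft_force: [-0.8, 0.4, 5.6]
grip_width: 0.0194
grasp_force: 58.3
```

The grip holds at 58 N and about 20 mm. Drawing it out along its axis.

Call:
step_arm --targets "-1 -0.02 -0.004 0.02 0 0 0; -1 -0.05 -0.009 0.05 0 0 0; -1 -0.08 -0.014 0.08 0 0 0; -1 -0.11 -0.02 0.11 0 0 0; -1 -0.14 -0.025 0.14 0 0 0; -1 -0.17 -0.03 0.17 0 0 0; -1 -0.17 -0.03 0.2 0 0 0; -1 -0.17 -0.03 0.24 0 0 0; -1 -0.17 -0.03 0.26 0 0 0; -1 -0.17 -0.03 0.26 0 0 0"

```text
clock: 4.75
eef_pos: [0.477, 0.1098, 0.2161]
tool_rot: [-0.088, 0.996, 0.0, 0.003]
ft_force: [-0.1, -0.5, 0.0]
grip_width: 0.0191
grasp_force: 58.7
```

Run:
```python
from h import *
a=bot.camera("wrist")[:,160:480,::-1];s=bot.camera("scene")[140:270,290:446,::-1]
s=cv2.resize(s,(480,400));cv2.imwrite("pics/w3.png",np.hstack([a,s]));print(bot.get_obs()['eef_pos'])
```

```text
[0.47549598 0.10940712 0.2129965 ]
```

View pics/w3.png

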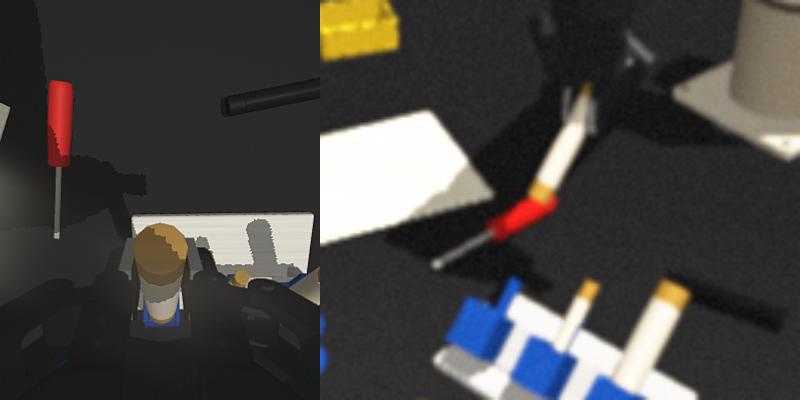

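The fuse is held clear of the rack at 45°, the other two are still in their wells, and the driver lies well below it. Next I'll carry it over the mat with a yaw, then tilt it level.

Call:
step_arm --targets "-1 0 -0.03 0.03 0 0 -0.03; -1 0.01 -0.09 0.06 0 0 -0.1; -1 0.01 -0.16 0.074 0 0 -0.19; -1 0.02 -0.24 0.074 0 0 -0.29; -1 0.02 -0.32 0.074 0 0 -0.39; -1 0.03 -0.4 0.074 0 0 -0.49; -1 0.03 -0.48 0.074 0 0 -0.58; -1 0.03 -0.54 0.074 0 0 -0.66; -1 0.03 -0.58 0.074 0 0 -0.7; -1 0.03 -0.59 0.074 0 0 -0.71"

```text
clock: 5.68
eef_pos: [0.4894, -0.1888, 0.2477]
tool_rot: [0.193, 0.981, -0.0, -0.002]
ft_force: [-0.4, 0.2, -1.4]
grip_width: 0.0194
grasp_force: 58.8
```

Call:
step_arm --targets "-1 0.001 0 -0.01 -0.03 -0.08 0; -1 0.003 -0.001 -0.03 -0.08 -0.2 0; -1 0.005 -0.002 -0.05 -0.13 -0.32 0; -1 0.007 -0.003 -0.07 -0.18 -0.45 0; -1 0.008 -0.004 -0.085 -0.23 -0.58 0; -1 0.01 -0.005 -0.1 -0.28 -0.7 0; -1 0.011 -0.006 -0.115 -0.33 -0.82 0; -1 0.012 -0.006 -0.126 -0.36 -0.9 0; -1 0.012 -0.006 -0.126 -0.37 -0.93 0; -1 0.012 -0.006 -0.126 -0.37 -0.93 0"

```text
clock: 6.52
eef_pos: [0.4922, -0.1863, 0.182]
tool_rot: [0.175, 0.909, -0.07, 0.373]
ft_force: [-0.5, 0.4, -0.2]
grip_width: 0.0195
grasp_force: 58.7
```

Run:
```python
from h import *
a=bot.camera("top")[130:270,260:420,::-1];s=bot.camera("scene")[100:270,230:430,::-1]
cv2.imwrite("pics/w4.png",np.hstack([cv2.resize(a,(400,350)),cv2.resize(s,(400,340)) [:340] if 0 else cv2.resize(s,(400,350))]))
o=bot.get_obs();print(o['eef_pos'],o['tool_rot'],o['grip_width'],o['grasp_force'])
```

```text
[ 0.49592119 -0.18789946  0.18610423] [ 0.17495545  0.90747002 -0.07102947  0.3752913 ] 0.019436904591224522 58.731985688209534
```

View pics/w4.png

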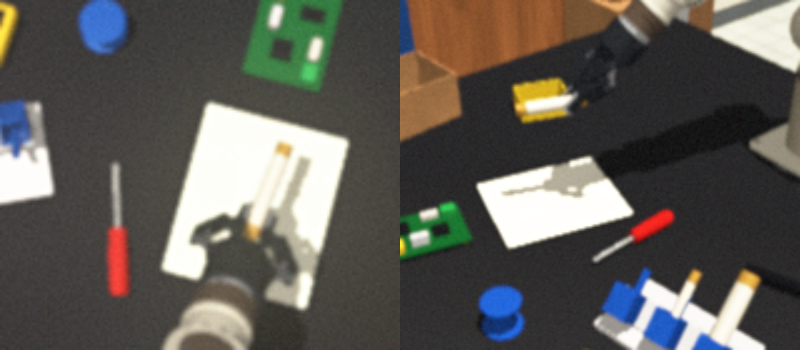

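The top view shows the fuse over the mat, with ends at crop (285,147) and (252,232). In the scene view it looks near level, from (516,110) to (573,101). I'll check the tilt numerically.

Run:
```python
from h import *
np.set_printoptions(precision=4,suppress=True)
S=bot.camera_info("scene");T=bot.camera_info("top")
f,r=tri([ray(S,(288,153)),ray(T,(374,189))]);n,q=tri([ray(S,(316.5,149)),ray(T,(360.8,222.8))])
d=f-n;print(f,r,n,q,np.linalg.norm(d),"tilt",np.degrees(np.arcsin(d[2]/np.linalg.norm(d))),"centre",(f+n)/2)
n1=np.cross(ray(S,(288,153))[1],ray(S,(316.5,149))[1]);n2=np.cross(ray(T,(374,189))[1],ray(T,(360.8,222.8))[1]);d=np.cross(n1,n2);d/=np.linalg.norm(d);print(d,np.degrees(np.arcsin(d[2])))
```

```text
[ 0.5673 -0.219   0.194 ] [np.float64(0.0021257884185889543), np.float64(0.002125788418589064)] [ 0.4676 -0.1825  0.191 ] [np.float64(0.005856086096275788), np.float64(0.0058560860962759585)] 0.10626830776513967 tilt 1.6163707967360168 centre [ 0.5175 -0.2007  0.1925]
[ 0.9344 -0.3561  0.0122] 0.6996080421065772
```

Call:
step_arm --targets "-1 0 0 0 0 0 0; -1 0 0 0 0 0 0; -1 0 0 0 0 0 0; -1 0 0 0 0 0 0; -1 0 0 0 0 0 0; -1 0 0 0 0 0 0"

```text
clock: 7.12
eef_pos: [0.4965, -0.1887, 0.1871]
tool_rot: [0.175, 0.907, -0.071, 0.376]
ft_force: [-0.5, 0.3, -0.7]
grip_width: 0.0192
grasp_force: 58.7
```

The fuse is level within 2°, with its centre at about (0.52, -0.20, 0.19) over the mat, and it is still. Handing in.

```bash
python3 -c "
from workcell import bot
print(bot.job_done())"
```

```text
the job is handed in; nothing more can be done
None
```

The job is handed in, with no verdict returned: the middle-size fuse is held level (within about 2°) and still, about 19 cm above the bench over the mat, and the other two fuses were still in the rack in the last picture.

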